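# Sort overhauled sander end caps by rattle and stack the sound ones

## Robot

A 6-joint arm with a two-finger parallel gripper is mounted at the origin on the work surface. World frame = base frame: x ahead of the robot, y to its left, z up, the work surface at z = 0. Lengths are in m, angles in degrees, forces in N, time in s.
With the tool pointing down it reaches from about 0.3 to 0.75 m from the base axis. Payload 8.5 kg.
Tool frame: the origin (TCP) lies midway between the tips of the shut fingers; the grasp point (between the pads) lies 19 mm behind it; z points along the fingers, y is the line along which they close (so a half turn about z gives the same grasp; the last joint's range is limited). The gripper opens to 85 mm and grips with 20 to 120 N. Pads are 22 mm wide; open, the fingers measure 114 mm over their backs; the gripper's body (76 mm by 85 mm) begins 54 mm behind the grasp point. The pads swing forward as they close: fully open they stand 13 mm farther back than shut.
Start: joints at [58.711, 21.807, 74.336, -0, 83.858, -12.336], TCP at [0.179, 0.52, 0.231] pointing down, gripper open.
Joint ranges: [-178.18, 178.18], [-50.72, 133.34], [12.68, 142.11], [-81.47, 261.47], [9.98, 163.14], [-165.26, 165.26]. Speed limits (degrees/s): [136.94, 136.94, 180, 180, 180, 180].

## Interface

Orientations are given as a 3x3 rotation matrix whose columns are the frame's x, y, z axes.
In Python, from rig import env, viewer, recognise, pinpoint gives the robot as it stands.
- The arm moves only by the tool move_arm, never from a script. Its argument "plan" is text: rows parted by semicolons, each of 7 numbers parted by spaces: the shift along the tool's x, y, z in m, then the turn, a rotation vector about the tool's x, y, z in rad, then the finger opening in m, from 0 to 0.0854. A call has 1 to 12 rows; each row shifts and turns the commanded pose from where the row before left it, along the tool's axes as they then stand; what a row does not reach is not made up. A row lasts 1/8 s, in which the tool goes at most 62.5 mm and 10.7 degrees, less where a joint would pass 70% of its speed; a pose out of reach is approached as far as the arm can. A call is refused whole if a number of a shift passes 0.0625 or a number of a turn 0.188, either way. A call with a gripper value outside its range is refused whole. The fingers move at their own pace and stop on an object; "grip_force" is the grip in N (left out, the last holds). Time passes only in rows, so rows that do not move let the fingers close. It gives the time, the measured TCP pose, the force, the opening and the grip force at its end, in the units of the state.
- env.observe(): the state, without advancing time (a new reading comes with each control period).
- viewer.get_image(name): name is "scene" or "top" or "wrist"; returns (picture, depth): 420x560x3 uint8, red, green, blue; 420x560 float32, m along the optical axis (not along the pixel's ray), 0 where there is no reading.
- viewer.calibration(name): a dict with "fx", "fy", "cx", "cy" (pixels), "k1" (the pictures are not rectified: a ray, as slopes to the right and down, at radius r is drawn at 1 + k1 r^2 times it, then the intrinsics apply), "R" (3x3) and "t" (3): a world point X has camera coordinates R X + t. Camera axes: x right, y down, z forward; pixel columns grow to the right and rows downward; lengths in m; the calibration is good to about 2 mm. A picture is of the moment at which its call begins: read the wrist's pose just before it. calibration takes no time and is no camera call; for the wrist camera it gives the pose at the moment of the call.
- env.close_job(): hands the job in; it is judged then, once.
Trained networks look in the newest picture that a camera, given by its name, has taken for a name from the list of things; names that differ only in an ending like _2 or _b are one class to them, and where a whole thing is asked for, a point or a joint stands for the part that bears it (a point fixed in the world has none). Each returns a list of dicts, best first, with "conf" (0 to 1); they miss things now and then, are a little off and sometimes report something else, mostly with a low value. They report only what shows in the picture. A call takes as long as a camera call. They do not tell look-alikes from the thing itself.
- recognise(camera, name): "extent" ([centre column, centre row, width, height] in pixels, round what is visible of it).
- pinpoint(camera, name): "pixel" ([column, row] in pixels: a listed point, or the origin of a listed thing).
The state is a dict: "time_s": time; "q": joint angles; "qvel": joint speeds; "joint_efforts": joint torques, N m; "position": TCP position; "tool_rot": TCP orientation; "ft_force": force on the tool from outside, world axes, zero at the start; "wrist_torque": the same for the moment, N m; "grip_width": finger opening in m; "gripper_force": force on a finger pad.
Only numpy, scipy, OpenCV 4.12 (cv2) and the standard library are available. Lean on these libraries where they do the work, as an engineer would, in place of code of your own. Each camera call takes 0.05 s, during which the arm holds its last target. There are 200 camera calls.

## Task

The sander's roller end caps are back from overhaul, and in some of them a bearing ball has come loose, which shows only as a rattle when the closed cap is shaken. Stack every sound cap face down on the stand, one on another, each fully home on the spigot below it, put the wooden cover fully home on top of the stack, and leave every rattling cap in the dark tray. Leave the tape, the tin and the sample board where they are.

Things in the scene. Friction and masses are not known exactly. Their poses are not given: they have to be found in the camera images.
- cap_a: flanged aluminium end cap, face down; None if absent (so are all caps). Origin: centre of its flat face (underside), z up. From the face up: round flange 92 mm wide, 10 mm thick; closed eight-sided body 62 mm across flats (normals along x, y and at 45 deg) from 10 to 55 mm; flat shoulder at 55 mm with a round steel spigot 40 mm wide, 7 mm tall, chamfered 3 mm
- cap_b: end cap, outwardly the same as cap_a. In each cap's face is a round recess 43 mm wide and 10 mm deep that fits over a spigot, so that seated caps stack 55 mm apart. A cap weighs 0.2 to 0.5 kg
- cap_c: end cap, outwardly the same as cap_a. One or two of the caps hold a loose 34 mm, 160 g steel ball, sealed in, with about 20 mm of room to roll freely: when the cap is shaken sideways by 30 to 50 mm in a quarter second and stopped, it strikes the walls for a while; the knocks jolt the joint torques
- cap_d: end cap, outwardly the same as cap_a
- cap_e: end cap, outwardly the same as cap_a
- cover: turned wooden dust cover: disc 92 mm in diameter, 16 mm thick, with a round knob 28 mm in diameter from 16 to 52 mm above its face. Origin: centre of its flat face (underside), z up. Recess in the face 43 mm in diameter, 10 mm deep, fits over a spigot. 0.2 kg
- stand: fixed stacking stand: square wooden base 120 x 120 mm, 20 mm thick, on it an aluminium disc 76 mm in diameter and 6 mm thick, and on that a centring spigot 40 mm in diameter, 7 mm tall, chamfered 3 mm, as on the caps. Origin: centre of the base's underside
- stand_seat (a point): centre of the stand's seat, the top of the aluminium disc (26 mm above the bench), on the axis of the spigot; the first cap's face rests here
- tray: fixed open reject tray of dark wood, 250 mm along its x, 130 mm along its y, 20 mm tall, walls 6 mm, floor 6 mm thick; room for two caps side by side along x (centres 57 mm either side of the middle). Origin: centre of its underside
- tape: bystander: roll of masking tape lying flat, 104 mm in diameter, 36 mm tall. Origin: centre of its underside
- tin: bystander: round tin, 84 mm in diameter, 100 mm tall. Origin: centre of its underside
- sample: bystander: dark wooden sample board 150 x 80 x 22 mm. Origin: centre of its underside
Mind the look-alikes: they are no part of the job. What is shaped like the cap_d but blue or pink is not meant.

How it is judged:
By the outcome, as a careful person would: the job done as asked, in the order asked, and still so for the second after the job is handed in, with the robot touching nothing.
Of cap_d, cap_e only 1 to 2 are there at a start; the rules pass over those that are not, and their reading is None.
Of ball_a, ball_b, ball_c only 1 to 2 are there at a start; the rules pass over those that are not, and their reading is None.
At some moment in a run one of cover may be knocked a few centimetres aside while the robot is not near it.
It also fails if it takes over 192 s, if anything falls off the work surface, if the arm or the gripper's body presses on something with over 40 N, if the wrist force passes 120 N, or if a joint passes its speed limit or range.

## Working session

There is one attempt and no reset: what is moved stays moved. The work goes in short steps, Python scripts to look and compute and a tool call to move; the robot and the scene stay as the last step left them, time stands still between calls to the robot, and variables do not carry over. Pictures are saved under pics/ and viewed, at most 14 in all, crops included, and the job is handed in when it is done.

Besides the shell and the picture viewer there is one more tool, called after "Request:" in YAML: its name, and indented under it one key for each argument. move_arm: Moves the arm, as the interface text tells. Its arguments: {"type":"object","properties":{"plan":{"type":"string"},"grip_force":{"type":"number"}},"required":["plan"]}

```bash
ls; mkdir -p pics
cat > h.py <<'E'
import numpy as np, cv2
from rig import env, viewer, recognise, pinpoint
def shot(n,f=None):
    im,d=viewer.get_image(n); c=viewer.calibration(n)
    if f: cv2.imwrite('pics/'+f+'.png',im[:,:,::-1])
    return im,d,c
def ray(c,px):
    u=(px[0]-c['cx'])/c['fx'];v=(px[1]-c['cy'])/c['fy'];a,b=u,v
    for _ in range(20):
        s=1+c['k1']*(a*a+b*b);a,b=u/s,v/s
    R=np.array(c['R']);t=np.array(c['t'])
    return -R.T@t, R.T@np.array([a,b,1.])
def atz(c,px,z):
    o,r=ray(c,px); return o+r*(z-o[2])/r[2]
def cloud(d,c):
    h,w=d.shape;V,U=np.mgrid[:h,:w]
    u=(U-c['cx'])/c['fx'];v=(V-c['cy'])/c['fy'];a,b=u.copy(),v.copy()
    for _ in range(10):
        s=1+c['k1']*(a*a+b*b);a,b=u/s,v/s
    P=np.stack([a*d,b*d,d],-1)
    P=(P-np.array(c['t']))@np.array(c['R'])
    P[d<=0]=np.nan
    return P
E
python3 - <<'E'
from h import *
for n in('scene','top'):
    shot(n,n+'0'); c=viewer.calibration(n); print(n,c['fx'],-np.array(c['R']).T@c['t'])
    for k in('cap_a','cover','stand_seat','tray'):
        print(k,[(np.round(x['pixel']).tolist(),round(x['conf'],2)) for x in pinpoint(n,k)])
print(env.observe())
E
```

```text
pics
scene 449.01566429733043 [ 1.38326818 -0.51723193  0.75522775]
cap_a [([323.0, 196.0], 0.88), ([283.0, 302.0], 0.83), ([313.0, 159.0], 0.77), ([310.0, 236.0], 0.73), ([350.0, 221.0], 0.65), ([229.0, 227.0], 0.63), ([259.0, 259.0], 0.62)]
cover [([281.0, 209.0], 0.89), ([181.0, 275.0], 0.72)]
stand_seat [([176.0, 265.0], 0.89), ([259.0, 260.0], 0.16)]
tray [([382.0, 187.0], 0.64)]
top 518.0962891808265 [0.36063785 0.01655258 1.50160545]
cap_a [([231.0, 178.0], 0.95), ([234.0, 230.0], 0.92), ([335.0, 124.0], 0.78), ([333.0, 172.0], 0.71), ([334.0, 226.0], 0.68), ([280.0, 182.0], 0.64), ([192.0, 311.0], 0.59)]
cover [([281.0, 229.0], 0.97)]
stand_seat [([399.0, 193.0], 0.74)]
tray [([166.0, 210.0], 0.63)]
{'time_s': 0.5, 'q': array([ 5.87117977e+01,  2.18072308e+01,  7.43371135e+01,  9.60672920e-04,
        8.38583477e+01, -1.23359539e+01]), 'qvel': array([ 0.03179624,  0.03634546, -0.05449475, -0.09677848,  0.10495948,
        0.03873095]), 'joint_efforts': array([-9.94003785e-04, -4.48040164e+01, -2.31329727e+01, -1.38813143e-04,
        9.13290041e-04, -4.38994249e-06]), 'position': array([0.17861382, 0.52016003, 0.23130886]), 'tool_rot': array([[-9.45789000e-01,  3.24781721e-01, -3.86473090e-05],
       [ 3.24781722e-01,  9.45789000e-01, -3.14936222e-05],
       [ 2.63236468e-05, -4.23382610e-05, -9.99999999e-01]]), 'ft_force': array([-0.48576426,  0.45010478, -0.12906844]), 'wrist_torque': array([ 0.03614425,  0.00298546, -0.00657612]), 'gripper_force': 0.0, 'grip_width': 0.08529305440373224}
```

View pics/top0.png

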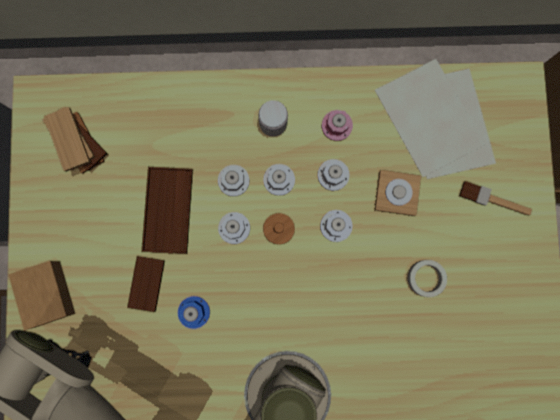

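View pics/scene0.png

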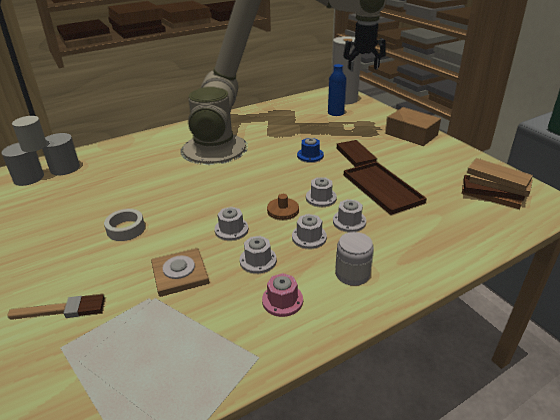

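Top view: five silver caps at about (232,178), (233,229), (280,179), (333,173) and (336,226). The cover is at (279,229), the stand at (399,193) and the tray at (167,210). The look-alikes are the blue cap (194,312) and the pink cap (337,124), and the sample board is at (146,284). Next I measure them from both views.

Run:
```python
from h import *
it,dt,ct=shot('top'); is_,ds,cs=shot('scene')
A=cloud(dt,ct);B=cloud(ds,cs)
print('bench z',np.nanmedian(A[240:260,220:260,2]),np.nanmedian(B[340:350,200:205,2]))
objs=dict(c1=(232,178),c2=(233,229),c3=(280,179),c4=(333,173),c5=(336,226),cover=(279,229),stand=(399,193))
for k,p in objs.items():
    g=atz(ct,p,.05)[:2]
    for nm,C in(('top',A),('scene',B)):
        P=C.reshape(-1,3);P=P[np.isfinite(P[:,2])]
        P=P[np.hypot(*(P[:,:2]-g).T)<.065]
        zt=np.percentile(P[:,2],99)
        T=P[P[:,2]>zt-.006]
        h=np.histogram(P[:,2],bins=np.arange(-.005,.08,.005))[0]
        print(k,nm,'zt %.4f'%zt,'ctr',np.round((T[:,:2].max(0)+T[:,:2].min(0))/2,4),np.round(T[:,:2].mean(0),4),len(T),h)
import cv2
big=cv2.resize(it[100:330,120:440],None,fx=2.4,fy=2.4,interpolation=cv2.INTER_CUBIC)
cv2.imwrite('pics/crop1.png',big[:,:,::-1])
# tray: dark low brightness component in 250x130
P=A; m=(it.sum(2)<150)&(P[:,:,2]<.03)&(P[:,:,2]>.003); m[:150]=0;m[260:]=0;m[:,:130]=0;m[:,205:]=0
pts=P[m]; r=cv2.minAreaRect(pts[:,:2].astype(np.float32)*1000);print('tray',r,np.percentile(pts[:,2],[5,50,95]))
print('t',env.observe()['time_s'])
```

```text
bench z -0.0001480418647522788 0.0017378149534216184
c1 top zt 0.0642 ctr [0.6129 0.14  ] [0.6111 0.1394] 152 [349 319 193 127  13   9   8   6   3  12  32 129 150  82  12   0]
c1 scene zt 0.0626 ctr [0.6191 0.1388] [0.6186 0.1391] 124 [213 160 137 127  30  36  33  35  34  42  31 104 100  81   0   0]
c2 top zt 0.0651 ctr [0.4712 0.1425] [0.4726 0.1398] 139 [383 311 219 136  14   4   4   4   3   6  17 118 162  93  17   0]
c2 scene zt 0.0630 ctr [0.4837 0.1426] [0.4804 0.1403] 92 [172 157 129  99  24  33  31  30  33  24  35  85  72  62   1   0]
c3 top zt 0.0650 ctr [0.6094 0.0044] [0.6101 0.0059] 133 [331 345 192 127  18   1  10   5   4   7  19 122 156  86  17   0]
c3 scene zt 0.0632 ctr [0.6181 0.0035] [0.6173 0.0058] 120 [265 216 175 117  44  36  31  46  33  36  37 130  95  96   0   0]
c4 top zt 0.0654 ctr [ 0.6185 -0.1483] [ 0.6193 -0.1522] 119 [360 324 189 115  27   8   5   6   7   7  23 137 143  84  19   0]
c4 scene zt 0.0632 ctr [ 0.6197 -0.148 ] [ 0.6265 -0.1519] 149 [296 246 200 139  44  42  36  40  39  48  41 139 131 111   2   0]
c5 top zt 0.0654 ctr [ 0.4685 -0.1534] [ 0.469  
[... 161 characters left out ...]
5  38  38  39  36  35  42 113  99  85   0   0]
cover top zt 0.0537 ctr [0.4664 0.0114] [0.4659 0.0113] 66 [343 310  74 299 337  54   1   1   0   6  22  40  10   0   0   0]
cover scene zt 0.0530 ctr [0.4702 0.0118] [0.4729 0.0115] 51 [199 164  50 146 256  15  15  14  14  16  19  36   0   0   0   0]
stand top zt 0.0360 ctr [ 0.5609 -0.3375] [ 0.5594 -0.3371] 138 [ 66  57  19  87 428 544 270 112  25   1   0   0   0   0   0   0]
stand scene zt 0.0359 ctr [ 0.5718 -0.3269] [ 0.5676 -0.3351] 150 [  4  23   0   0 179 676 359 116  34   0   0   0   0   0   0   0]
tray ((518.33447265625, 335.22320556640625), (137.81268310546875, 271.487548828125), 84.212890625) [0.00345394 0.00693325 0.0200686 ]
t 0.6
```

View pics/crop1.png

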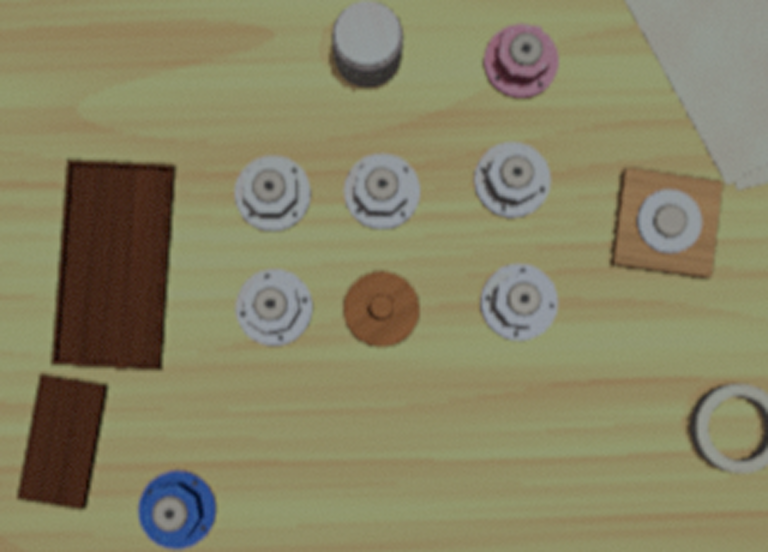

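```bash
cat >> h.py <<'E'
from scipy.spatial.transform import Rotation as Ro
def go(x,y,z,yaw=None,step=.045):
    "tool-axis shift to a world TCP target, and turn about tool z so that tool y points at yaw deg (mod 180)"
    s=env.observe();R=s['tool_rot'];p=s['position'];sh=R.T@(np.array([x,y,z])-p)
    n=max(1,int(np.ceil(np.linalg.norm(sh)/step)))
    cy=np.degrees(np.arctan2(R[1,1],R[0,1]))
    out='shift %s = %d x %s'%(np.round(sh,4),n,np.round(sh/n,4))
    if yaw is not None:
        a=-((yaw-cy+90)%180-90); out+=' turn z %.4f rad (yaw %.1f)'%(np.radians(a),cy)
    tilt=np.cross([0,0,-1],R[:,2]); print(out,'tilt',np.round(R.T@-tilt,4),'q6 %.0f t %.1f'%(s['q'][5],s['time_s']))
E
python3 -c "
from h import *
go(.50,.14,.36,90)
c=viewer.calibration('wrist');s=env.observe();R=np.array(c['R'])
print('cam in tool',s['tool_rot'].T@(-R.T@c['t']-s['position']),s['tool_rot'].T@R[2],c['fx'])"
```

```text
shift [-0.4274 -0.2552 -0.1287] = 12 x [-0.0356 -0.0213 -0.0107] turn z -0.3308 rad (yaw 71.0) tilt [0. 0. 0.] q6 -12 t 0.6
cam in tool [ 0.07950252 -0.00097917 -0.14271719] [-3.09585130e-01  3.83029268e-04  9.50871653e-01] 330.18827493050355
```

Request:
move_arm:
  plan: "-0.0356 -0.0213 -0.0107 0 0 0 0.085;-0.0356 -0.0213 -0.0107 0 0 0 0.085;-0.0356 -0.0213 -0.0107 0 0 0 0.085;-0.0356 -0.0213 -0.0107 0 0 0 0.085;-0.0356 -0.0213 -0.0107 0 0 0 0.085;-0.0356 -0.0213 -0.0107 0 0 0 0.085;-0.0356 -0.0213 -0.0107 0 0 0 0.085;-0.0356 -0.0213 -0.0107 0 0 0 0.085;-0.0356 -0.0213 -0.0107 0 0 0 0.085;-0.0356 -0.0213 -0.0107 0 0 0 0.085;-0.0356 -0.0213 -0.0107 0 0 -0.165 0.085;-0.0356 -0.0213 -0.0107 0 0 -0.165 0.085"

```text
time_s: 2.1
position: [0.5052, 0.1432, 0.3603]
tool_rot: [[-1.0, -0.004, 0.0], [-0.004, 1.0, 0.0], [-0.0, 0.0, -1.0]]
ft_force: [0.4, 0.3, 0.4]
grip_width: 0.0851
gripper_force: 0.0
```

```bash
cat >> h.py <<'E'
from scipy.optimize import least_squares
def cfit(pts,r):
    "centre of a disc of radius r from a filled footprint: convex hull points fitted"
    hl=cv2.convexHull((pts*1000).astype(np.float32))[:,0]/1000
    c0=hl.mean(0)
    s=least_squares(lambda c:np.hypot(*(hl-c).T)-r,c0,loss='soft_l1',f_scale=.001)
    return s.x,np.sqrt(np.mean(s.fun**2))
def octang(pts,c,af=.031):
    "yaw (mod 45) of the octagon: minimise points outside / circular moment of hull"
    hl=cv2.convexHull((pts*1000).astype(np.float32))[:,0]/1000-c
    best=None
    for a in np.arange(0,45,.5):
        n=np.radians(a+45*np.arange(8));s=(hl@np.array([np.cos(n),np.sin(n)])).max(1)
        e=s.std()
        if best is None or e<best[0]:best=(e,a,s.mean())
    return best
E
python3 - <<'E'
from h import *
im,d,c=shot('wrist','w1');A=cloud(d,c)
P=A.reshape(-1,3);P=P[np.isfinite(P[:,2])]
for g in((.616,.139),(.477,.14),(.614,.006),(.47,.0115)):
    Q=P[np.hypot(*(P[:,:2]-g).T)<.07]
    fl=Q[(Q[:,2]>.006)];ct,e=cfit(fl[:,:2],.046)
    z=Q[:,2];h=np.histogram(z,bins=np.arange(-.006,.075,.003))[0]
    sp=Q[(z>.059)];sh=Q[(z>.05)&(z<.0585)]
    print(g,'flange',ct.round(4),round(e,4),'spig',cfit(sp[:,:2],.019)if len(sp)>9 else '',np.median(sp[:,2])if len(sp)else'',len(sp))
    if len(sh)>50: print('  oct',octang(Q[z>.05][:,:2],ct)); 
    print('  ',h)
E
```

```text
(0.616, 0.139) flange [0.6177 0.1367] 0.0031 spig (array([0.61766105, 0.13667178]), np.float64(0.0006894196551091431)) 0.062282126139702264 539
  oct (np.float64(0.0003270533211005312), np.float64(42.5), np.float64(0.03103825530561959))
   [   0  782 2053   41   50  757   74   26   22   26   19   26   26   20
   29   20   31   30   19   63  768   75  384  125    0    0]
(0.477, 0.14) flange [0.4803 0.1367] 0.0182 spig (array([0.49484901, 0.13470919]), np.float64(0.04255950444763297)) 0.4358021340571513 37558
  oct (np.float64(0.012752037483835797), np.float64(0.0), np.float64(0.06031616047409225))
   [   1 1571 2252    6  124 1120   40    3    0    4    2    0    5    1
    4    1    0    6    4   75  995   78  542  115    0    0]
(0.614, 0.006) flange [0.617  0.0037] 0.0021 spig (array([0.61717153, 0.00328569]), np.float64(0.0009729618291229342)) 0.06249144895451597 546
  oct (np.float64(0.0004978240408613793), np.float64(40.0), np.float64(0.03106134090928011))
   [   0  666 2036   44   60  759   72   27   36   24   29   37   28   36
   35   30   31   31   38   52  736   93  341  179    0    0]
(0.47, 0.0115) flange [0.4738 0.0091] 0.0112 spig (array([0.47866535, 0.06958699]), np.float64(0.0013393455536182)) 0.43483730010386 2419
  oct (np.float64(0.02563508946084502), np.float64(3.5), np.float64(0.03889798562681825))
   [   1 1390 2398   25   23   19  241 2393   67    5   11   13   11    9
   13   10   10   14   59  254    7    0    0    0    0    0]
```

View pics/w1.png

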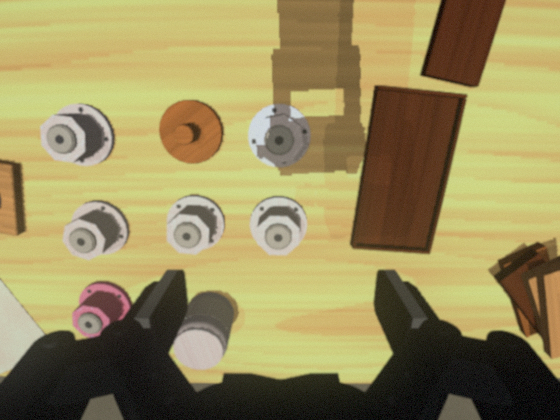

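```bash
cat >> h.py <<'E'
def wcl(f=None):
    im,d,c=shot('wrist',f);P=cloud(d,c).reshape(-1,3);col=im.reshape(-1,3).astype(int)
    k=np.isfinite(P[:,2])&(P[:,2]<.5)
    return P[k],col[k],im,c
def cap(P,g,z0=0.):
    Q=P[(np.hypot(*(P[:,:2]-g).T)<.07)];z=Q[:,2]-z0
    k=(z>.059)&(z<.068);sp,e1=cfit(Q[k,:2],.0185)
    Q2=Q[(np.hypot(*(Q[:,:2]-sp).T)<.037)];z=Q2[:,2]-z0
    o=octang(Q2[(z>.05)&(z<.068)][:,:2],sp)
    Q3=Q[(np.hypot(*(Q[:,:2]-sp).T)<.052)];z3=Q3[:,2]-z0
    f,e2=cfit(Q3[(z3>.007)&(z3<.013)][:,:2],.046)
    print('spig',sp.round(4),'e%.4f'%e1,'flange',f.round(4),'e%.4f'%e2,'oct yaw %.1f std %.4f r %.4f'%(o[1],o[0],o[2]),'ztop %.4f'%np.median(Q[(Q[:,2]-z0>.059)&(Q[:,2]-z0<.07),2]))
def cover(P,g,z0=0.):
    Q=P[(np.hypot(*(P[:,:2]-g).T)<.07)];z=Q[:,2]-z0
    k=Q[(z>.046)&(z<.06)];d=Q[(z>.012)&(z<.02)]
    print('cover knob',cfit(k[:,:2],.014),'disc',cfit(d[:,:2],.046),'z',np.median(k[:,2]))
E
python3 - <<'E'
from h import *
P,col,im,c=wcl()
for g in((.617,.137),(.477,.138),(.617,.004),(.622,-.15),(.473,-.152)):cap(P,g)
cover(P,(.47,.01))
# tray rim/inside
k=(col.sum(1)<190)&(P[:,2]>.003)&(P[:,2]<.03)&(P[:,0]>.38)&(P[:,0]<.66)&(P[:,1]>.22)&(P[:,1]<.42)
T=P[k];print('tray',cv2.minAreaRect((T[:,:2]*1000).astype(np.float32)),np.histogram(T[:,2],bins=np.arange(0,.03,.003)))
T=T[T[:,2]>.015];print('rim',cv2.minAreaRect((T[:,:2]*1000).astype(np.float32)),len(T))
go(.52,-.25,.36,90)
E
```

```text
spig [0.6111 0.1402] e0.0008 flange [0.6118 0.1402] e0.0004 oct yaw 44.5 std 0.0005 r 0.0309 ztop 0.0611
spig [0.4724 0.1425] e0.0010 flange [0.4723 0.1426] e0.0003 oct yaw 10.5 std 0.0003 r 0.0309 ztop 0.0612
spig [0.6087 0.0071] e0.0010 flange [0.609  0.0071] e0.0006 oct yaw 38.0 std 0.0006 r 0.0312 ztop 0.0610
spig [ 0.6161 -0.1516] e0.0006 flange [ 0.6164 -0.1515] e0.0006 oct yaw 25.0 std 0.0009 r 0.0314 ztop 0.0604
spig [ 0.4668 -0.1524] e0.0008 flange [ 0.4673 -0.1523] e0.0005 oct yaw 37.0 std 0.0004 r 0.0315 ztop 0.0609
cover knob (array([0.46489538, 0.01294905]), np.float64(0.0006814421384532533)) disc (array([0.46503207, 0.0132748 ]), np.float64(0.000703835005304032)) z 0.05083605486826485
tray ((513.428955078125, 338.3139343261719), (138.2466583251953, 279.9210205078125), 84.25487518310547) (array([   0, 6475, 3650,  313,  297,  478, 1133,  544,    4]), array([0.   , 0.003, 0.006, 0.009, 0.012, 0.015, 0.018, 0.021, 0.024,
       0.027]))
rim ((513.3590698242188, 337.82196044921875), (137.88824462890625, 280.64459228515625), 83.93338012695312) 2159
shift [-1.350e-02 -3.921e-01 -1.000e-04] = 9 x [-0.0015 -0.0436 -0.    ] turn z -0.0010 rad (yaw 89.9) tilt [-0.0005  0.0009  0.    ] q6 -87 t 2.2
```

Request:
move_arm:
  plan: "-0.0015 -0.0436 0 0 0 0 0.085;-0.0015 -0.0436 0 0 0 0 0.085;-0.0015 -0.0436 0 0 0 0 0.085;-0.0015 -0.0436 0 0 0 0 0.085;-0.0015 -0.0436 0 0 0 0 0.085;-0.0015 -0.0436 0 0 0 0 0.085;-0.0015 -0.0436 0 0 0 0 0.085;-0.0015 -0.0436 0 0 0 0 0.085;-0.0015 -0.0436 0 0 0 0 0.085;0 0 0 0 0 0 0.085;0 0 0 0 0 0 0.085;0 0 0 0 0 0 0.085"

```text
time_s: 3.7
position: [0.5178, -0.2466, 0.3601]
tool_rot: [[-1.0, -0.0, 0.0], [-0.0, 1.0, -0.0], [-0.0, -0.0, -1.0]]
ft_force: [0.1, -0.5, 0.3]
grip_width: 0.0849
gripper_force: 0.0
```

Run:
```python
from h import *
P,col,im,c=wcl('w2')
for g in((.609,.007),(.616,-.151),(.467,-.152)):cap(P,g)
cover(P,(.465,.013))
Q=P[np.hypot(*(P[:,:2]-(.56,-.335)).T)<.06];z=Q[:,2]
print('stand spig',cfit(Q[z>.0315][:,:2],.0185),np.median(z[z>.0315]),'disc',cfit(Q[(z>.0235)&(np.hypot(*(Q[:,:2]-(.558,-.336)).T)<.045)][:,:2],.038),np.histogram(z,bins=np.arange(.015,.04,.002)))
im=cv2.imread('pics/w1.png')
c1=c
s=env.observe();print(s['position'],s['qvel'].round(2),s['joint_efforts'].round(3))
go(.467,-.152,.30)
```

```text
spig [0.6118 0.0054] e0.0011 flange [0.6122 0.0057] e0.0006 oct yaw 39.5 std 0.0006 r 0.0312 ztop 0.0619
spig [ 0.622  -0.1528] e0.0010 flange [ 0.6225 -0.1527] e0.0003 oct yaw 25.0 std 0.0004 r 0.0311 ztop 0.0621
spig [ 0.4723 -0.1559] e0.0009 flange [ 0.4729 -0.1555] e0.0007 oct yaw 37.5 std 0.0004 r 0.0309 ztop 0.0619
cover knob (array([0.46903664, 0.00999829]), np.float64(0.000847923812374988)) disc (array([0.46870158, 0.01013894]), np.float64(0.0005891450102469373)) z 0.051952141615872555
stand spig (array([ 0.52403308, -0.31315169]), np.float64(0.021510220648791514)) 0.42800767454446775 disc (array([ 0.56329326, -0.33739887]), np.float64(0.005203903919884211)) (array([   7,  347, 2014,  391,  158, 1059,  220,   51,  255,  238,    7,
          0]), array([0.015, 0.017, 0.019, 0.021, 0.023, 0.025, 0.027, 0.029, 0.031,
       0.033, 0.035, 0.037, 0.039]))
[ 0.51779727 -0.24666532  0.36014211] [-0.24  0.19 -0.11 -0.05 -0.04 -0.22] [-2.0200e-01 -4.6096e+01 -2.4990e+01 -3.0000e-03 -6.0000e-03  1.2000e-02]
shift [0.0508 0.0947 0.0601] = 3 x [0.0169 0.0316 0.02  ] tilt [-0.0003  0.0005  0.    ] q6 -127 t 3.8
```

Request:
move_arm:
  plan: "0.011 0.022 0.04 0 0 0.066 0.085;0.011 0.022 0.04 0 0 0.066 0.085;0.011 0.022 0.04 0 0 0 0.085;0.011 0.022 0.04 0 0 0 0.085;0 0 0 0 0 0 0.085;0 0 0 0 0 0 0.085;0 0 0 0 0 0 0.085"

```text
time_s: 4.62
position: [0.4821, -0.1577, 0.2012]
tool_rot: [[-0.991, 0.133, 0.003], [0.133, 0.991, -0.002], [-0.003, -0.001, -1.0]]
ft_force: [0.5, -0.4, -0.7]
grip_width: 0.085
gripper_force: 0.0
```

```bash
cat >> h.py <<'E'
def stand(P,g=(.56,-.335)):
    P=P[P[:,2]<.06];Q=P[np.hypot(*(P[:,:2]-g).T)<.055];z=Q[:,2]
    sp,e=cfit(Q[z>.0315][:,:2],.0185)
    D=Q[(z>.0235)&(np.hypot(*(Q[:,:2]-sp).T)<.045)]
    print('stand',sp.round(4),e,cfit(D[:,:2],.038),'seat z',np.median(D[(D[:,2]<.029)][:,2]),np.median(z[z>.0315]))
E
python3 - <<'E'
from h import *
P,col,im,c=wcl('w3')
cap(P,(.473,-.156)); stand(P)
go(.473,-.156,.022,82.5)
E
```

```text
spig [ 0.4724 -0.1549] e0.0012 flange [ 0.4725 -0.1552] e0.0002 oct yaw 37.0 std 0.0003 r 0.0310 ztop 0.0618
stand [ 0.5629 -0.3368] 0.0004073739463162806 (array([ 0.56287321, -0.33730945]), np.float64(0.0008647921059149427)) seat z 0.025534064318694608 0.03262226559666028
shift [0.0095 0.0005 0.1789] = 4 x [0.0024 0.0001 0.0447] turn z -0.0024 rad (yaw 82.4) tilt [-0.0011  0.0024  0.    ] q6 -114 t 4.7
```

View pics/w3.png

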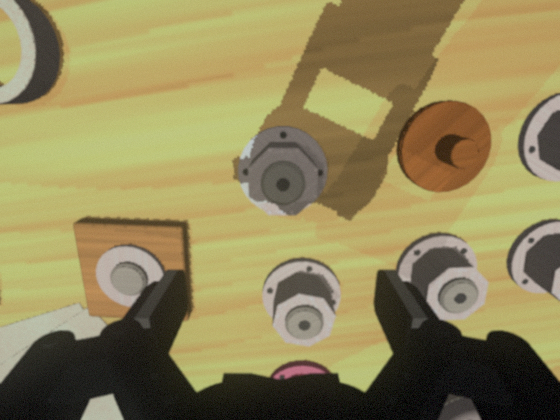

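Request:
move_arm:
  plan: "0.0098 -0.001 0.03 0 0 0 0.085;0 0 0.04 0 0 0 0.085;0 0 0.04 0 0 0 0.085;0 0 0.04 0 0 0 0.085;0 0 0.037 0 0 0 0.085;0 0 0 0 0 0 0.085;0 0 0 0 0 0 0.05;0 0 0 0 0 0 0.05;0 0 0 0 0 0 0.05;0 0 0 0 0 0 0.05"
  grip_force: 60

```text
time_s: 5.92
position: [0.4724, -0.1569, 0.0146]
tool_rot: [[-0.991, 0.133, 0.003], [0.133, 0.991, -0.002], [-0.003, -0.001, -1.0]]
ft_force: [0.1, 1.3, 6.7]
grip_width: 0.0616
gripper_force: 66.4
```

Request:
move_arm:
  plan: "0 0 -0.04 0 0 0 0.05;0 0 -0.04 0 0 0 0.05;0 0 -0.04 0 0 0 0.05;0 0 0 0 0 0 0.05;0 0 0 0 0 0 0.05;0 0 0 0 0 0 0.05;0 0 0 0 0 0 0.05;0 0 0 0 0 0 0.05;0 0.02 0 0 0 0 0.05;0 0.02 0 0 0 0 0.05"

```text
time_s: 7.18
position: [0.4766, -0.1164, 0.1325]
tool_rot: [[-0.991, 0.133, -0.0], [0.133, 0.991, 0.0], [0.0, 0.0, -1.0]]
ft_force: [-0.6, 0.2, -1.5]
grip_width: 0.0613
gripper_force: 67.8
```

```bash
cat > rat.py <<'E'
import sys; from h import *
s=env.observe();O=[s];n=int(sys.argv[2])
for i in range(n):
    viewer.get_image('top');O.append(env.observe())
np.set_printoptions(linewidth=200,suppress=True)
E=np.array([np.r_[o['time_s'],o['joint_efforts'],o['ft_force'],o['wrist_torque'],o['qvel'][0]] for o in O])
np.save('r_%s.npy'%sys.argv[1],E);print(E.round(2)); D=np.diff(E,axis=0)[4:]
print('rms diff',np.sqrt((D**2).mean(0)).round(3))
E
python3 rat.py c5a 16
```

```text
[[  7.18  -2.44 -41.88 -19.85  -0.02   0.04  -0.42  -0.56   0.16  -1.54  -0.02   0.04  -0.02  18.27]
 [  7.22  -6.   -39.76 -21.72  -0.62  -0.37  -0.12  -0.43   2.38  -3.62   0.2    0.07  -0.01  -1.83]
 [  7.28   1.06 -42.31 -19.6    0.12   0.01   0.3   -0.35  -0.15  -2.98  -0.02   0.01  -0.    -1.85]
 [  7.32   1.04 -42.31 -19.49   0.1    0.05   0.13   0.27  -0.69  -2.21   0.03  -0.02   0.    -1.43]
 [  7.38   0.81 -42.25 -19.57   0.05   0.03   0.04  -0.23  -0.43  -3.41  -0.05   0.08  -0.03  -0.75]
 [  7.42   0.58 -42.2  -19.66   0.02   0.01   0.01  -0.21  -0.68  -3.6    0.     0.05   0.02  -0.42]
 [  7.48   0.39 -42.16 -19.73   0.01   0.    -0.     0.91   0.63  -2.3    0.02   0.04   0.06  -0.22]
 [  7.52   0.25 -42.12 -19.77   0.01   0.    -0.01   0.23   0.13  -2.65  -0.02  -0.02  -0.03  -0.07]
 [  7.58   0.14 -42.09 -19.79   0.    -0.    -0.    -1.07   0.24  -2.42  -0.06   0.03  -0.05   0.18]
 [  7.62   0.06 -42.07 -19.8    0.    -0.    -0.    -0.57   0.09  -3.22  -0.02  -0.     0.02   0.24]
 [  7.68   0.01 -42.05 -19.8   -0.    -0.    -0.     0.57   0.87  -3.24   0.02  -0.01  -0.07   0.21]
 [  7.72  -0.03 -42.04 -19.8   -0.    -0.    -0.    -0.05  -1.07  -3.14  -0.03   0.04   0.01   0.27]
 [  7.78  -0.04 -42.04 -19.8   -0.    -0.    -0.    -0.05   0.65  -2.97   0.02  -0.01  -0.01   0.17]
 [  7.82  -0.05 -42.04 -19.8   -0.    -0.    -0.    -0.11  -0.09  -2.49  -0.03   0.04  -0.02   0.17]
 [  7.88  -0.05 -42.04 -19.8   -0.    -0.    -0.    -0.03   0.12  -2.73  -0.01   0.03   0.01   0.11]
 [  7.92  -0.05 -42.04 -19.8   -0.    -0.    -0.     1.05  -0.8   -3.95  -0.03  -0.03  -0.01   0.08]
 [  7.98  -0.04 -42.04 -19.8   -0.    -0.    -0.    -0.04   0.04  -3.25   0.01  -0.     0.03   0.11]]
rms diff [0.05  0.105 0.024 0.035 0.009 0.006 0.01  0.8   0.981 0.636 0.039 0.041 0.053 0.147]
```

Request:
move_arm:
  plan: "-0.022 0 0 0 0 0 0.05;-0.022 0 0 0 0 0 0.05"

```text
time_s: 8.22
position: [0.5208, -0.1227, 0.1328]
tool_rot: [[-0.991, 0.133, 0.0], [0.133, 0.991, -0.0], [-0.0, -0.0, -1.0]]
ft_force: [-0.3, 0.8, -3.3]
grip_width: 0.0613
gripper_force: 67.7
```

```bash
python3 rat.py c5b 10; python3 -c "
from h import *
go(.5628,-.337,.20,82.5)"
```

```text
[[  8.22  -0.49 -48.57 -19.03   0.01  -0.25  -0.14  -0.32   0.83  -3.29   0.01  -0.03   0.01   6.37]
 [  8.28   0.73 -50.78 -15.62  -0.21   0.98  -0.03   0.87  -1.19  -2.58  -0.07  -0.05  -0.05  -0.69]
 [  8.32   0.18 -46.1  -21.53   0.05   0.07   0.1   -0.2    0.45  -3.76  -0.07   0.02  -0.01  -0.34]
 [  8.38   0.05 -46.03 -21.69   0.03  -0.08   0.04  -0.78   0.19  -2.03  -0.02   0.03  -0.03  -0.31]
 [  8.43   0.03 -46.09 -21.3    0.01  -0.06   0.01  -0.03  -0.19  -3.04   0.05   0.06  -0.04  -0.31]
 [  8.48   0.04 -46.14 -20.98   0.01  -0.03   0.     1.    -0.08  -3.43   0.02   0.02   0.    -0.12]
 [  8.52   0.04 -46.21 -20.77   0.    -0.01  -0.    -0.74  -0.61  -3.13  -0.03  -0.02   0.03  -0.11]
 [  8.57   0.03 -46.3  -20.66   0.    -0.    -0.    -0.6    0.63  -2.64   0.03  -0.01   0.02  -0.06]
 [  8.62   0.03 -46.38 -20.61   0.    -0.    -0.    -0.23   0.1   -1.88   0.01  -0.01   0.03  -0.05]
 [  8.68   0.02 -46.46 -20.6    0.     0.    -0.    -0.8    0.56  -3.01  -0.03   0.02  -0.04   0.05]
 [  8.72   0.01 -46.52 -20.59   0.     0.    -0.    -0.42  -0.13  -2.82  -0.    -0.04   0.    -0.03]]
rms diff [0.05  0.007 0.072 0.164 0.003 0.014 0.005 0.887 0.684 0.627 0.039 0.035 0.039 0.098]
shift [-0.0709 -0.2069 -0.0672] = 6 x [-0.0118 -0.0345 -0.0112] turn z -0.0020 rad (yaw 82.4) tilt [ 0. -0.  0.] q6 -108 t 8.7
```

Request:
move_arm:
  plan: "-0.0118 -0.0345 0 0 0 0 0.05;-0.0118 -0.0345 0 0 0 0 0.05;-0.0118 -0.0345 0 0 0 0 0.05;-0.0118 -0.0345 0 0 0 0 0.05;-0.0118 -0.0345 0 0 0 0 0.05;-0.0119 -0.0344 0 0 0 0 0.05;0 0 0.03 0 0 0 0.05;0 0 0.03 0 0 0 0.05;0 0 0 0 0 0 0.05;0 0 0 0 0 0 0.05;0 0 0 0 0 0 0.05"

```text
time_s: 10.1
position: [0.5637, -0.3374, 0.0744]
tool_rot: [[-0.991, 0.132, 0.002], [0.132, 0.991, -0.002], [-0.002, -0.002, -1.0]]
ft_force: [-1.4, -0.4, -3.3]
grip_width: 0.0616
gripper_force: 67.3
```

```bash
python3 -c "
from h import *
go(.5628,-.337,.0405,82.5)
P,col,im,c=wcl('w4');stand(P)
"
```

```text
shift [0.001  0.0003 0.0339] = 1 x [0.001  0.0003 0.0339] turn z -0.0018 rad (yaw 82.4) tilt [-0.0015  0.0022  0.    ] q6 -124 t 10.1
stand [ 0.5343 -0.337 ] 0.00848570751989152 (array([ 0.55527754, -0.33725862]), np.float64(0.0013943762806663401)) seat z 0.024186362518330708 0.05973753371122163
```

View pics/w4.png

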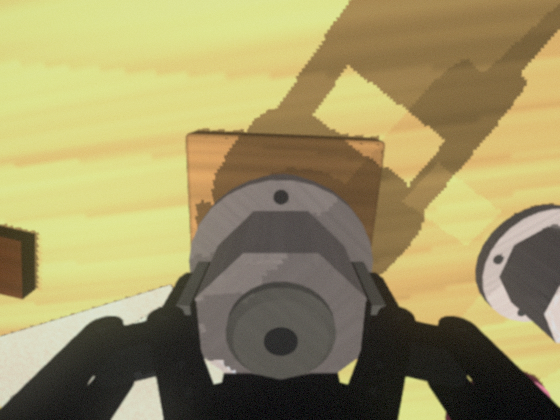

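Request:
move_arm:
  plan: "0.001 0 0.012 0 0 0 0.05;0 0 0.01 0 0 0 0.05;0 0 0.007 0 0 0 0.05;0 0 0.005 0 0 0 0.05;0 0 0 0 0 0 0.05;0 0 0 0 0 0 0.05"

```text
time_s: 10.9
position: [0.5621, -0.3368, 0.0406]
tool_rot: [[-0.991, 0.132, 0.0], [0.132, 0.991, -0.001], [-0.001, -0.001, -1.0]]
ft_force: [-6.3, 4.8, 11.5]
grip_width: 0.0612
gripper_force: 69.3
```

Request:
move_arm:
  plan: "0 0 0 0 0 0 0.085;0 0 0 0 0 0 0.085;0 0 0 0 0 0 0.085;0 0 -0.02 0 0 0 0.085;0 0 -0.04 0 0 0 0.085;0 0 -0.05 0 0 0 0.085;0 0 -0.05 0 0 0 0.085;0 0 0 0 0 0 0.085;0 0 0 0 0 0 0.085;0 0 0 0 0 0 0.085"

```text
time_s: 12.15
position: [0.5618, -0.3366, 0.197]
tool_rot: [[-0.991, 0.132, -0.002], [0.132, 0.991, 0.002], [0.003, 0.002, -1.0]]
ft_force: [0.5, 0.6, 0.2]
grip_width: 0.0852
gripper_force: 0.0
```

```bash
python3 -c "
from h import *
P,col,im,c=wcl();cap(P,(.563,-.337),.026);cap(P,(.621,-.153))
go(.621,-.153,.17,70)
"
```

```text
spig [ 0.5622 -0.3377] e0.0012 flange [ 0.5628 -0.3376] e0.0002 oct yaw 38.0 std 0.0004 r 0.0310 ztop 0.0882
spig [ 0.6221 -0.1533] e0.0015 flange [ 0.6221 -0.1533] e0.0002 oct yaw 23.0 std 0.0005 r 0.0314 ztop 0.0622
shift [-0.0343  0.1899  0.0274] = 5 x [-0.0069  0.038   0.0055] turn z 0.2162 rad (yaw 82.4) tilt [ 0.0015 -0.0023  0.    ] q6 -124 t 12.2
```

Request:
move_arm:
  plan: "-0.007 0.038 0.004 0 0 0 0.085;-0.007 0.038 0.004 0 0 0 0.085;-0.007 0.038 0.004 0 0 0 0.085;-0.007 0.038 0.004 0 0 0 0.085;-0.007 0.038 0.004 0 0 0 0.085;0 0 0.02 0 0 0.112 0.085;0 0 0.02 0 0 0.112 0.085;0 0 0.03 0 0 0 0.085;0 0 0 0 0 0 0.085;0 0 0 0 0 0 0.085;0 0 0 0 0 0 0.085"

```text
time_s: 13.58
position: [0.6225, -0.1535, 0.11]
tool_rot: [[-0.937, 0.349, 0.002], [0.349, 0.937, -0.001], [-0.002, -0.0, -1.0]]
ft_force: [-0.3, -0.6, -0.0]
grip_width: 0.085
gripper_force: 0.0
```

```bash
python3 -c "
from h import *
P,col,im,c=wcl();cap(P,(.621,-.153))
go(.622,-.1533,.0146,69.5)
"
```

```text
spig [ 0.6216 -0.1526] e0.0013 flange [ 0.6224 -0.153 ] e0.0002 oct yaw 26.0 std 0.0006 r 0.0311 ztop 0.0619
shift [ 0.0006 -0.      0.0952] = 3 x [ 0.0002 -0.      0.0317] turn z 0.0011 rad (yaw 69.6) tilt [-0.0002  0.0018  0.    ] q6 -94 t 13.6
```

Request:
move_arm:
  plan: "0 0 0.035 0 0 0 0.085;0 0 0.035 0 0 0 0.085;0 0 0.025 0 0 0 0.085;0 0 0 0 0 0 0.085;0 0 0 0 0 0 0.05;0 0 0 0 0 0 0.05;0 0 0 0 0 0 0.05;0 0 0 0 0 0 0.05"

```text
time_s: 14.62
position: [0.6231, -0.1535, 0.0158]
tool_rot: [[-0.937, 0.349, 0.003], [0.349, 0.937, -0.001], [-0.004, -0.0, -1.0]]
ft_force: [1.4, 0.7, 6.7]
grip_width: 0.061
gripper_force: 67.9
```

Request:
move_arm:
  plan: "0 0 -0.04 0 0 0 0.05;0 0 -0.04 0 0 0 0.05;0 0 -0.04 0 0 0 0.05;0 0 -0.04 0 0 0 0.05;0 0 0 0 0 0 0.05;0 0 0 0 0 0 0.05;0 0 0 0 0 0 0.05;0 0 0 0 0 0 0.05;0 0.02 0 0 0 0 0.05;0 0.02 0 0 0 0 0.05"

```text
time_s: 15.88
position: [0.6364, -0.1143, 0.1735]
tool_rot: [[-0.937, 0.349, -0.0], [0.349, 0.937, 0.0], [0.0, 0.0, -1.0]]
ft_force: [-0.6, 1.3, -4.8]
grip_width: 0.0611
gripper_force: 68.4
```

```bash
python3 rat.py c4a 12
```

```text
[[ 15.88  -2.42 -58.98 -24.26  -0.07  -0.04  -0.35  -0.6    1.28  -4.76   0.06   0.01  -0.06  15.1 ]
 [ 15.92  -7.68 -57.72 -24.7   -0.86  -0.08  -0.09   0.28   2.7   -4.52   0.19  -0.01   0.04  -0.86]
 [ 15.98   0.11 -58.48 -24.73   0.05   0.02   0.23   0.3   -0.93  -4.37   0.03   0.01   0.03  -1.91]
 [ 16.02   1.03 -58.68 -24.68   0.12   0.02   0.1   -0.3   -0.59  -5.2   -0.03  -0.01   0.02  -1.65]
 [ 16.08   0.93 -58.7  -24.66   0.08   0.01   0.04  -0.34  -0.31  -5.35  -0.02   0.04   0.02  -1.11]
 [ 16.12   0.73 -58.69 -24.64  -0.05   0.01   0.01  -0.13   0.07  -4.57   0.16  -0.06   0.01  -0.84]
 [ 16.18   0.58 -58.66 -24.64   0.04   0.01   0.     0.98   0.18  -4.66   0.01  -0.     0.01  -0.54]
 [ 16.23   0.46 -58.67 -24.63   0.04   0.     0.     0.    -0.95  -5.67  -0.01   0.02   0.01  -0.3 ]
 [ 16.27   0.32 -58.67 -24.63   0.03   0.     0.    -0.    -0.01  -4.69  -0.02  -0.02   0.08  -0.21]
 [ 16.32   0.21 -58.67 -24.63   0.02   0.     0.     0.49  -0.19  -4.53  -0.01   0.04   0.01  -0.1 ]
 [ 16.38   0.12 -58.67 -24.64   0.02   0.    -0.     0.81   0.13  -5.38  -0.02   0.02   0.08   0.02]
 [ 16.42   0.06 -58.67 -24.64   0.02   0.    -0.     0.21   0.27  -4.05   0.     0.01   0.02   0.04]
 [ 16.48   0.02 -58.67 -24.64   0.01   0.    -0.     0.48  -0.73  -4.45  -0.02   0.03  -0.02   0.1 ]]
rms diff [0.05  0.124 0.01  0.006 0.056 0.003 0.009 0.613 0.657 0.811 0.084 0.05  0.049 0.18 ]
```

Request:
move_arm:
  plan: "0 -0.025 0 0 0 0 0.05;0 -0.025 0 0 0 0 0.05"

```text
time_s: 16.73
position: [0.6183, -0.1631, 0.1737]
tool_rot: [[-0.937, 0.349, -0.0], [0.349, 0.937, -0.0], [-0.0, -0.0, -1.0]]
ft_force: [0.1, -0.4, -4.4]
grip_width: 0.0614
gripper_force: 68.4
```

```bash
python3 rat.py c4b 16
```

```text
[[ 16.73   2.74 -57.91 -24.58   0.05   0.09   0.42   0.11  -0.38  -4.37  -0.05   0.    -0.02 -18.59]
 [ 16.77   8.71 -59.25 -24.16   1.02   0.13   0.06   0.31  -3.02  -4.11  -0.23   0.04   0.02   1.34]
 [ 16.82  -0.61 -58.08 -24.44  -0.09  -0.02  -0.28  -0.54  -0.63  -4.87  -0.    -0.    -0.05   2.22]
 [ 16.88  -1.42 -57.86 -24.51  -0.16  -0.03  -0.11   0.17  -0.11  -3.79   0.02  -0.04  -0.02   1.69]
 [ 16.92  -0.73 -57.88 -24.49   0.01  -0.    -0.04   0.23  -0.41  -5.07  -0.02  -0.01   0.01   1.18]
 [ 16.98  -0.91 -57.9  -24.54  -0.08  -0.01  -0.01   0.23   0.26  -5.15   0.03   0.     0.04   0.7 ]
 [ 17.02  -0.65 -57.92 -24.54  -0.05  -0.01   0.     0.03   0.7   -5.35   0.05  -0.02  -0.02   0.32]
 [ 17.08  -0.43 -57.93 -24.54  -0.03  -0.     0.    -0.74   0.09  -4.71   0.07   0.03   0.01   0.08]
 [ 17.12  -0.26 -57.94 -24.54  -0.02  -0.     0.     0.42   0.7   -6.03   0.01  -0.04   0.03   0.04]
 [ 17.18  -0.14 -57.95 -24.53  -0.02  -0.     0.     0.29  -0.34  -5.13   0.03   0.    -0.    -0.13]
 [ 17.23  -0.05 -57.95 -24.53  -0.02   0.     0.    -0.53   0.1   -3.85   0.03   0.01   0.06  -0.15]
 [ 17.27   0.01 -57.96 -24.53  -0.01   0.     0.    -0.1    1.46  -5.12   0.    -0.04   0.05  -0.16]
 [ 17.32   0.04 -57.96 -24.53  -0.01   0.     0.     0.14  -0.22  -5.2    0.05  -0.02   0.    -0.17]
 [ 17.38   0.06 -57.96 -24.53  -0.01   0.     0.     0.37   0.62  -4.82   0.08  -0.07  -0.02  -0.16]
 [ 17.42   0.06 -57.95 -24.53  -0.01   0.     0.    -0.44   0.01  -5.2    0.02   0.     0.01  -0.12]
 [ 17.48   0.06 -57.95 -24.53  -0.01   0.     0.     0.43  -0.33  -5.94   0.04  -0.     0.01  -0.14]
 [ 17.52   0.06 -57.95 -24.53  -0.01   0.     0.    -0.22   0.42  -4.47  -0.06   0.01  -0.02  -0.1 ]]
rms diff [0.05  0.131 0.009 0.013 0.026 0.002 0.009 0.633 0.867 0.881 0.046 0.041 0.037 0.197]
```

```bash
python3 -c "
from h import *
c=viewer.calibration('top')
K=np.array([atz(c,p,.02)[:2] for p in((148.3,166.7),(192.9,168.75),(187.5,253.3),(142.1,251.7))])
print(K.round(4),K.mean(0),np.linalg.norm(np.diff(K,axis=0),axis=1), np.degrees(np.arctan2(*((K[0]+K[1]-K[2]-K[3])[::-1]))))
np.set_printoptions(suppress=True,linewidth=150)
for n in('c5a','c5b','c4a','c4b'):print(n,np.load('r_%s.npy'%n)[2:,[4,5,6]].round(4).T)
go(.42,.22,.25)
"
```

```text
[[0.6564 0.3845]
 [0.6467 0.2549]
 [0.4025 0.2729]
 [0.4106 0.4026]] [0.52905819 0.32868578] [0.12994813 0.24492007 0.12994006] -4.211988576536391
c5a [[ 0.115   0.0987  0.0493  0.0234  0.0113  0.0054  0.0022  0.0004 -0.0006 -0.0014 -0.0016 -0.0017 -0.0015 -0.0015 -0.0012]
 [ 0.0146  0.0502  0.0309  0.0137  0.0047  0.0005 -0.0013 -0.0021 -0.0025 -0.0026 -0.0025 -0.0024 -0.0022 -0.0021 -0.002 ]
 [ 0.3047  0.1265  0.0377  0.0063 -0.0032 -0.0053 -0.005  -0.0041 -0.0032 -0.0025 -0.0019 -0.0015 -0.0011 -0.0008 -0.0006]]
c5b [[ 0.0493  0.0305  0.0123  0.0053  0.0027  0.0014  0.0009  0.0003  0.    ]
 [ 0.0653 -0.0821 -0.0584 -0.0287 -0.0118 -0.004  -0.0008  0.0002  0.0004]
 [ 0.105   0.0433  0.0129  0.0022 -0.001  -0.0017 -0.0017 -0.0014 -0.0011]]
c4a [[ 0.0532  0.1247  0.0769 -0.0491  0.0436  0.0361  0.0267  0.0213  0.0179  0.0161  0.0147]
 [ 0.0178  0.0244  0.0146  0.008   0.0051  0.0042  0.0031  0.0025  0.0021  0.0017  0.0015]
 [ 0.2304  0.1034  0.038   0.0135  0.0044  0.0014  0.0004  0.     -0.0001 -0.0001 -0.0001]]
c4b [[-0.0899 -0.1581  0.0096 -0.0753 -0.0483 -0.0316 -0.023  -0.0182 -0.0155 -0.0139 -0.0131 -0.0128 -0.0127 -0.0129 -0.0133]
 [-0.0218 -0.0316 -0.0046 -0.0093 -0.0053 -0.0026 -0.0011 -0.0003  0.0002  0.0004  0.0005  0.0006  0.0006  0.0005  0.0004]
 [-0.2784 -0.114  -0.0359 -0.0077  0.0011  0.0032  0.0033  0.0028  0.0022  0.0017  0.0013  0.001   0.0008  0.0006  0.0004]]
shift [ 0.3196  0.2891 -0.0763] = 10 x [ 0.032   0.0289 -0.0076] tilt [-0.  0.  0.] q6 -95 t 17.5
```

Request:
move_arm:
  plan: "0.0165 0.0372 0 0 0 0 0.05;0.0165 0.0372 0 0 0 0 0.05;0.0165 0.0372 0 0 0 0 0.05;0.0165 0.0372 0 0 0 0 0.05;0.0165 0.0372 0 0 0 0 0.05;0.0165 0.0372 0 0 0 0 0.05;0.0165 0.0372 0 0 0 0 0.05;0.0165 0.0372 0 0 0 0 0.05;0.0165 0.0372 0 0 0 0 0.05;0.0165 0.0372 0 0 0 0 0.05;0.0165 0.0372 0 0 0 0 0.05;0.0165 0.0372 0 0 0 0 0.05"

```text
time_s: 19.02
position: [0.5887, 0.3262, 0.1738]
tool_rot: [[-0.937, 0.349, 0.0], [0.349, 0.937, -0.0], [-0.0, 0.0, -1.0]]
ft_force: [1.2, 0.7, -5.3]
grip_width: 0.0613
gripper_force: 68.5
```

Request:
move_arm:
  plan: "0 0 0.04 0 0 0 0.05;0 0 0.03 0 0 0 0.05;0 0 0 0 0 0 0.05;0 0 0 0 0 0 0.05;0 0 0 0 0 0 0.05"

```text
time_s: 19.65
position: [0.5896, 0.325, 0.1055]
tool_rot: [[-0.937, 0.349, 0.003], [0.349, 0.937, 0.001], [-0.002, 0.002, -1.0]]
ft_force: [0.3, 0.3, -4.0]
grip_width: 0.0611
gripper_force: 68.9
```

```bash
python3 -c "
from h import *
go(.588,.324,.023)
shot('wrist','w5')
"
```

```text
shift [ 0.0014 -0.0017  0.0825] = 2 x [ 0.0007 -0.0008  0.0413] tilt [0.0019 0.0023 0.    ] q6 -51 t 19.6
```

View pics/w5.png

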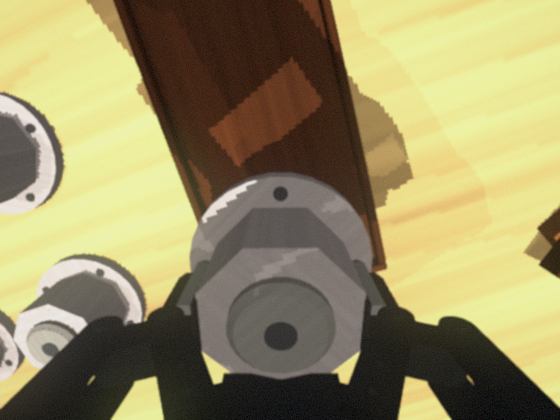

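```bash
python3 -c "
from h import *
c=viewer.calibration('wrist')
for p in((384,268),(370,200),(350,100),(163,130),(190,205)):print(p,atz(c,p,.02).round(4))
"
```

```text
(384, 268) [0.6586 0.3844 0.02  ]
(370, 200) [0.6013 0.3889 0.02  ]
(350, 100) [0.5301 0.3954 0.02  ]
(163, 130) [0.5042 0.271  0.02  ]
(190, 205) [0.5591 0.2655 0.02  ]
```

Request:
move_arm:
  plan: "0.001 0 0.03 0 0 0 0.05;0 0 0.03 0 0 0 0.05;0 0 0.014 0 0 0 0.05;0 0 0.007 0 0 0 0.05;0 0 0 0 0 0 0.05;0 0 0 0 0 0 0.05;0 0 0 0 0 0 0.075;0 0 0 0 0 0 0.075;0 0 0 0 0 0 0.075"

```text
time_s: 20.82
position: [0.5882, 0.3253, 0.0233]
tool_rot: [[-0.937, 0.349, 0.001], [0.349, 0.937, 0.0], [-0.001, 0.001, -1.0]]
ft_force: [0.2, -0.3, 0.7]
grip_width: 0.0747
gripper_force: 0.0
```

```bash
python3 -c "
from h import *
go(.588,.324,.16,89.5)
go(.6118,.139,.16,89.5)
"
```

```text
shift [-0.0004 -0.0012 -0.1367] = 4 x [-0.0001 -0.0003 -0.0342] turn z -0.3481 rad (yaw 69.6) tilt [0.0007 0.0008 0.    ] q6 -51 t 20.8
shift [-0.0873 -0.1663 -0.1367] = 6 x [-0.0145 -0.0277 -0.0228] turn z -0.3481 rad (yaw 69.6) tilt [0.0007 0.0008 0.    ] q6 -51 t 20.8
```

Request:
move_arm:
  plan: "0 0 -0.025 0 0 0 0.085;0 0 -0.035 0 0 0 0.085;0 0 -0.04 0 0 0 0.085;-0.0175 -0.0332 -0.01 0 0 0 0.085;-0.0175 -0.0332 -0.01 0 0 0 0.085;-0.0175 -0.0332 0 0 0 0 0.085;-0.0175 -0.0332 0 0 0 0 0.085;-0.0175 -0.0332 0 0 0 0 0.085;0 0 0 0 0 -0.166 0.085;0 0 0 0 0 -0.166 0.085;0 0 0 0 0 0 0.085;0 0 0 0 0 0 0.085"

```text
time_s: 22.32
position: [0.612, 0.1392, 0.1428]
tool_rot: [[-1.0, 0.028, 0.0], [0.028, 1.0, -0.0], [-0.0, -0.0, -1.0]]
ft_force: [0.4, -0.4, 0.3]
grip_width: 0.0849
gripper_force: 0.0
```

```bash
python3 -c "
from h import *
P,col,im,c=wcl();cap(P,(.612,.139));cap(P,(.475,.14))
go(.6118,.139,.0146,88.5)
"
```

```text
spig [0.6132 0.1396] e0.0013 flange [0.6139 0.1392] e0.0002 oct yaw 43.0 std 0.0005 r 0.0312 ztop 0.0620
spig [0.4763 0.1398] e0.0007 flange [0.4747 0.1402] e0.0005 oct yaw 14.5 std 0.0006 r 0.0302 ztop 0.0620
shift [ 0.0002 -0.0002  0.1282] = 3 x [ 0.0001 -0.0001  0.0427] turn z -0.0010 rad (yaw 88.4) tilt [-0.      0.0001  0.    ] q6 -86 t 22.4
```

Request:
move_arm:
  plan: "-0.0017 0 0.035 0 0 0 0.085;0 0 0.035 0 0 0 0.085;0 0 0.034 0 0 0 0.085;0 0 0.023 0 0 0 0.085;0 0 0 0 0 0 0.085;0 0 0 0 0 0 0.05;0 0 0 0 0 0 0.05;0 0 0 0 0 0 0.05;0 0 0 0 0 0 0.05"

```text
time_s: 23.5
position: [0.6146, 0.1393, 0.0174]
tool_rot: [[-1.0, 0.025, 0.003], [0.025, 1.0, 0.0], [-0.003, 0.0, -1.0]]
ft_force: [0.7, 1.4, 6.1]
grip_width: 0.0615
gripper_force: 67.8
```

Request:
move_arm:
  plan: "0 0 -0.04 0 0 0 0.05;0 0 -0.04 0 0 0 0.05;0 0 -0.04 0 0 0 0.05;0 0 -0.03 0 0 0 0.05;0 0 0 0 0 0 0.05;0 0 0 0 0 0 0.05;0 0 0 0 0 0 0.05;0 -0.024 0 0 0 0 0.05;0 -0.024 0 0 0 0 0.05"

```text
time_s: 24.62
position: [0.6121, 0.0907, 0.1644]
tool_rot: [[-1.0, 0.024, -0.002], [0.024, 1.0, -0.0], [0.002, -0.0, -1.0]]
ft_force: [0.6, -0.4, -5.1]
grip_width: 0.0614
gripper_force: 68.6
```

```bash
sed -i 's/print(E.round(2))/print(E[2:,[1,2,3,4,5,6]].round(3).T)/' rat.py; python3 rat.py c1a 14
```

```text
[[ -0.728  -1.364  -0.604  -0.827  -0.594  -0.388  -0.23   -0.115  -0.033   0.017   0.048   0.063   0.066]
 [-56.382 -56.117 -55.955 -55.936 -55.903 -55.891 -55.893 -55.902 -55.915 -55.929 -55.941 -55.953 -55.963]
 [-23.909 -23.949 -23.956 -23.938 -23.942 -23.95  -23.959 -23.968 -23.976 -23.982 -23.987 -23.991 -23.994]
 [ -0.101  -0.156   0.018  -0.068  -0.046  -0.03   -0.022  -0.017  -0.015  -0.013  -0.013  -0.013  -0.012]
 [ -0.016  -0.018  -0.008   0.001   0.003   0.004   0.005   0.005   0.005   0.005   0.005   0.005   0.005]
 [ -0.285  -0.118  -0.035  -0.007   0.002   0.004   0.004   0.003   0.003   0.002   0.002   0.001   0.001]]
rms diff [0.05  0.14  0.016 0.009 0.029 0.003 0.009 0.706 0.544 0.545 0.054 0.026 0.041 0.213]
```

Request:
move_arm:
  plan: "0 0.024 0 0 0 0 0.05;0 0.024 0 0 0 0 0.05"

```text
time_s: 25.58
position: [0.6137, 0.1395, 0.1658]
tool_rot: [[-1.0, 0.025, 0.0], [0.025, 1.0, 0.0], [-0.0, 0.0, -1.0]]
ft_force: [-0.6, 0.6, -4.8]
grip_width: 0.0611
gripper_force: 68.6
```

```bash
python3 rat.py c1b 12;python3 -c "
from h import *
go(.5625,-.3373,.15,88)"
```

```text
[[  0.692   1.39    0.759   0.831   0.607   0.394   0.234   0.114   0.034  -0.019  -0.05 ]
 [-56.909 -57.073 -57.127 -57.035 -57.025 -57.023 -57.024 -57.029 -57.035 -57.04  -57.044]
 [-24.376 -24.297 -24.192 -24.202 -24.179 -24.169 -24.167 -24.167 -24.17  -24.172 -24.175]
 [  0.096   0.157  -0.077   0.067   0.046   0.03    0.021   0.017   0.014   0.013   0.012]
 [  0.036   0.028   0.027   0.009   0.007   0.006   0.005   0.005   0.005   0.004   0.004]
 [  0.282   0.117   0.035   0.008  -0.001  -0.004  -0.004  -0.003  -0.002  -0.002  -0.001]]
rms diff [0.05  0.137 0.033 0.01  0.052 0.006 0.01  1.269 0.669 0.712 0.068 0.051 0.046 0.239]
shift [ 0.0391 -0.4771  0.0158] = 11 x [ 0.0036 -0.0434  0.0014] turn z 0.0095 rad (yaw 88.5) tilt [-0.      0.0001  0.    ] q6 -87 t 26.2
```

c1 shows the same knock and opposite resting offsets as c4, so it rattles. It goes in the near tray slot.

Request:
move_arm:
  plan: "0.024 0.032 0 0 0 0 0.05;0.024 0.032 0 0 0 0 0.05;0.024 0.032 0 0 0 0 0.05;0.024 0.032 0 0 0 0 0.05;0.024 0.032 0 0 0 0 0.05;0.024 0.0315 0 0 0 0 0.05;0 0 0.035 0 0 0 0.05;0 0 0.035 0 0 0 0.05;0 0 0 0 0 0 0.05;0 0 0 0 0 0 0.05"

```text
time_s: 27.42
position: [0.4754, 0.3343, 0.0972]
tool_rot: [[-1.0, 0.025, 0.002], [0.025, 1.0, 0.001], [-0.002, 0.001, -1.0]]
ft_force: [0.0, -0.7, -5.5]
grip_width: 0.0609
gripper_force: 69.0
```

```bash
python3 -c "
from h import *
P,col,im,c=wcl();cap(P,(.588,.325),.006)
go(.475,.3345,.0242)
"
```

```text
Traceback (most recent call last):
  File "h.py", line 56, in cap
    k=(z>.059)&(z<.068);sp,e1=cfit(Q[k,:2],.0185)
                              ~~~~^^^^^^^^^^^^^^^
  File "h.py", line 37, in cfit
    hl=cv2.convexHull((pts*1000).astype(np.float32))[:,0]/1000
       ~~~~~~~~~~~~~~~~~~~~~~~~~~~~~~~~~~~~~~~~~~~~~^^^^^
TypeError: 'NoneType' object is not subscriptable
```

Request:
move_arm:
  plan: "0 0 0.03 0 0 0 0.05;0 0 0.028 0 0 0 0.05;0 0 0.01 0 0 0 0.05;0 0 0.0045 0 0 0 0.05;0 0 0 0 0 0 0.05;0 0 0 0 0 0 0.075;0 0 0 0 0 0 0.075;0 0 0 0 0 0 0.075;0 0 -0.03 0 0 0 0.075;0 0 -0.04 0 0 0 0.085;0 0 -0.04 0 0 0 0.085;0 0 -0.03 0 0 0 0.085"

```text
time_s: 28.98
position: [0.4747, 0.3342, 0.1653]
tool_rot: [[-1.0, 0.025, 0.002], [0.025, 1.0, 0.001], [-0.002, 0.001, -1.0]]
ft_force: [-0.5, 0.2, -0.6]
grip_width: 0.0849
gripper_force: 0.0
```

```bash
python3 -c "
from h import *
go(.475,.140,.12,57)
go(.475,.140,.12,102)
"
```

```text
shift [-0.0051 -0.1942  0.0452] = 5 x [-0.001  -0.0388  0.009 ] turn z 0.5512 rad (yaw 88.6) tilt [0.0009 0.0018 0.    ] q6 -65 t 29.0
shift [-0.0051 -0.1942  0.0452] = 5 x [-0.001  -0.0388  0.009 ] turn z -0.2342 rad (yaw 88.6) tilt [0.0009 0.0018 0.    ] q6 -65 t 29.0
```

Request:
move_arm:
  plan: "-0.001 -0.0388 0.006 0 0 0 0.085;-0.001 -0.0388 0.006 0 0 0 0.085;-0.001 -0.0388 0.006 0 0 0 0.085;-0.001 -0.0388 0.006 0 0 0 0.085;-0.001 -0.0388 0.006 0 0 0 0.085;0 0 0 0 0 0.18 0.085;0 0 0 0 0 0.18 0.085;0 0 0 0 0 0.18 0.085;0 0 0 0 0 0 0.085;0 0 0 0 0 0 0.085"

```text
time_s: 30.22
position: [0.4747, 0.14, 0.1333]
tool_rot: [[-0.847, 0.532, 0.0], [0.532, 0.847, 0.0], [-0.0, 0.0, -1.0]]
ft_force: [0.1, -0.6, 0.2]
grip_width: 0.085
gripper_force: 0.0
```

```bash
python3 -c "
from h import *
P,col,im,c=wcl();cap(P,(.475,.14));cover(P,(.469,.01));
go(.475,.140,.0156,57)
"
```

```text
spig [0.474 0.14 ] e0.0013 flange [0.4747 0.14  ] e0.0002 oct yaw 10.5 std 0.0005 r 0.0309 ztop 0.0619
cover knob (array([0.45066258, 0.02635617]), np.float64(0.0002819830132834071)) disc (array([0.45099111, 0.02558314]), np.float64(0.0004370086517247588)) z 0.05159656672763136
shift [-3.000e-04  1.000e-04  1.177e-01] = 3 x [-0.0001  0.      0.0392] turn z 0.0141 rad (yaw 57.8) tilt [0.0001 0.0002 0.    ] q6 -55 t 30.3
```

Request:
move_arm:
  plan: "0 0 0.035 0 0 0.035 0.085;0 0 0.035 0 0 0 0.085;0 0 0.03 0 0 0 0.085;0 0 0.019 0 0 0 0.085;0 0 0 0 0 0 0.085;0 0 0 0 0 0 0.05;0 0 0 0 0 0 0.05;0 0 0 0 0 0 0.05;0 0 0 0 0 0 0.05"

```text
time_s: 31.4
position: [0.4753, 0.1401, 0.0154]
tool_rot: [[-0.826, 0.564, 0.002], [0.564, 0.826, 0.0], [-0.002, 0.001, -1.0]]
ft_force: [0.0, 0.4, 6.3]
grip_width: 0.0613
gripper_force: 66.2
```

Request:
move_arm:
  plan: "0 0 -0.04 0 0 0 0.05;0 0 -0.04 0 0 0 0.05;0 0 -0.04 0 0 0 0.05;0 0 -0.04 0 0 0 0.05;0 0 0 0 0 0 0.05;0 0 0 0 0 0 0.05;0 0 0 0 0 0 0.05;0 -0.024 0 0 0 0 0.05;0 -0.024 0 0 0 0 0.05"

```text
time_s: 32.52
position: [0.4468, 0.1, 0.1731]
tool_rot: [[-0.826, 0.564, -0.002], [0.564, 0.826, 0.0], [0.002, -0.001, -1.0]]
ft_force: [-0.6, 0.5, -2.4]
grip_width: 0.0612
gripper_force: 67.7
```

```bash
python3 rat.py c2a 14;python3 -c "
from h import *
go(.5625,-.3373,.175,56)"
```

```text
[[ -0.776  -0.649  -0.51   -0.386  -0.281  -0.191  -0.119  -0.064  -0.024   0.004   0.021   0.031   0.034]
 [-38.231 -38.157 -38.011 -37.9   -37.807 -37.728 -37.667 -37.621 -37.592 -37.573 -37.564 -37.562 -37.564]
 [-20.583 -20.442 -20.669 -20.863 -20.991 -21.067 -21.108 -21.13  -21.14  -21.143 -21.144 -21.143 -21.142]
 [ -0.124  -0.09   -0.042  -0.019  -0.009  -0.004  -0.002  -0.      0.001   0.001   0.002   0.002   0.002]
 [ -0.018   0.06    0.04    0.02    0.009   0.004   0.002   0.001   0.001   0.001   0.001   0.001   0.001]
 [ -0.319  -0.133  -0.042  -0.009   0.001   0.004   0.004   0.003   0.003   0.002   0.002   0.001   0.001]]
rms diff [0.05  0.068 0.058 0.079 0.008 0.007 0.011 0.638 0.821 0.829 0.05  0.045 0.051 0.146]
shift [-0.3419 -0.2966 -0.0008] = 11 x [-0.0311 -0.027  -0.0001] turn z -0.0061 rad (yaw 55.6) tilt [ 0. -0.  0.] q6 -58 t 33.2
```

Request:
move_arm:
  plan: "-0.0311 -0.027 0 0 0 0 0.05;-0.0311 -0.027 0 0 0 0 0.05;-0.0311 -0.027 0 0 0 0 0.05;-0.0311 -0.027 0 0 0 0 0.05;-0.0311 -0.027 0 0 0 0 0.05;-0.0311 -0.027 0 0 0 0 0.05;-0.0311 -0.027 0 0 0 0 0.05;-0.0311 -0.027 0 0 0 0 0.05;-0.0311 -0.027 0 0 0 0 0.05;-0.0311 -0.027 0 0 0 0 0.05;-0.0309 -0.0266 0 0 0 0 0.05"

```text
time_s: 34.6
position: [0.5626, -0.3387, 0.1739]
tool_rot: [[-0.825, 0.565, -0.0], [0.565, 0.825, 0.0], [0.0, 0.0, -1.0]]
ft_force: [1.2, -0.2, -3.3]
grip_width: 0.0614
gripper_force: 67.7
```

Request:
move_arm:
  plan: "0 0 0.03 0 0 0 0.05;0 0 0.02 0 0 0 0.05;0 0 0 0 0 0 0.05;0 0 0 0 0 0 0.05;0 0 0 0 0 0 0.05"

```text
time_s: 35.22
position: [0.5628, -0.3376, 0.1255]
tool_rot: [[-0.826, 0.564, 0.002], [0.564, 0.826, -0.001], [-0.002, -0.0, -1.0]]
ft_force: [-0.2, 0.1, -2.6]
grip_width: 0.0611
gripper_force: 67.5
```

```bash
python3 -c "
from h import *
go(.5625,-.3373,.096)"
```

```text
shift [0.0005 0.0001 0.0295] = 1 x [0.0005 0.0001 0.0295] tilt [-0.0003  0.0021  0.    ] q6 -97 t 35.2
```

Request:
move_arm:
  plan: "0.0005 0 0.01 0 0 0 0.05;0 0 0.009 0 0 0 0.05;0 0 0.006 0 0 0 0.05;0 0 0.0045 0 0 0 0.05;0 0 0 0 0 0 0.05;0 0 0 0 0 0 0.05"

```text
time_s: 35.98
position: [0.5621, -0.3372, 0.0965]
tool_rot: [[-0.826, 0.564, 0.001], [0.564, 0.826, -0.001], [-0.002, -0.0, -1.0]]
ft_force: [-4.3, 2.5, 9.6]
grip_width: 0.0614
gripper_force: 69.1
```

Request:
move_arm:
  plan: "0 0 0 0 0 0 0.085;0 0 0 0 0 0 0.085;0 0 0 0 0 0 0.085;0 0 -0.02 0 0 0 0.085;0 0 -0.04 0 0 0 0.085;0 0 -0.04 0 0 0 0.085;0 0 -0.04 0 0 0 0.085;0 0 0 0 0 0 0.085;0 0 0 0 0 0 0.085;0 0 0 0 0 0 0.085"

```text
time_s: 37.22
position: [0.5617, -0.3369, 0.2332]
tool_rot: [[-0.825, 0.564, -0.002], [0.564, 0.825, 0.002], [0.003, 0.0, -1.0]]
ft_force: [1.2, -0.7, -0.1]
grip_width: 0.0851
gripper_force: 0.0
```

```bash
python3 -c "
from h import *
P,col,im,c=wcl();cap(P,(.5625,-.3373),.081)
go(.6115,.0065,.18,39)"
```

```text
spig [ 0.5615 -0.3378] e0.0013 flange [ 0.5616 -0.3378] e0.0002 oct yaw 11.5 std 0.0002 r 0.0311 ztop 0.1431
shift [0.1527 0.3116 0.0538] = 8 x [0.0191 0.039  0.0067] turn z 0.2903 rad (yaw 55.6) tilt [ 0.0003 -0.0023  0.    ] q6 -97 t 37.3
```

Seated (top at 0.143). Next is c3.

Request:
move_arm:
  plan: "0.0191 0.039 0.007 0 0 0 0.085;0.0191 0.039 0.007 0 0 0 0.085;0.0191 0.039 0.007 0 0 0 0.085;0.0191 0.039 0.007 0 0 0 0.085;0.0191 0.039 0.012 0 0 0 0.085;0.0191 0.039 0.02 0 0 0 0.085;0.0191 0.039 0.02 0 0 0 0.085;0.0191 0.039 0.02 0 0 0 0.085;0 0 0 0 0 0.145 0.085;0 0 0 0 0 0.145 0.085;0 0 0 0 0 0 0.085;0 0 0 0 0 0 0.085"

```text
time_s: 38.78
position: [0.6118, 0.0065, 0.1345]
tool_rot: [[-0.632, 0.775, -0.001], [0.775, 0.632, 0.0], [0.0, -0.0, -1.0]]
ft_force: [-0.2, -1.0, 0.4]
grip_width: 0.0851
gripper_force: 0.0
```

```bash
python3 -c "
from h import *
P,col,im,c=wcl();cap(P,(.6115,.0065))
go(.6115,.0065,.0156,39)"
```

```text
spig [0.6126 0.0064] e0.0013 flange [0.6127 0.006 ] e0.0002 oct yaw 39.5 std 0.0003 r 0.0310 ztop 0.0620
shift [ 0.0002 -0.0002  0.1189] = 3 x [ 0.0001 -0.0001  0.0396] turn z 0.0023 rad (yaw 39.1) tilt [-0.0002 -0.0002  0.    ] q6 -50 t 38.8
```

Request:
move_arm:
  plan: "-0.0008 0 0.035 0 0 0 0.085;0 0 0.035 0 0 0 0.085;0 0 0.03 0 0 0 0.085;0 0 0.02 0 0 0 0.085;0 0 0 0 0 0 0.085;0 0 0 0 0 0 0.05;0 0 0 0 0 0 0.05;0 0 0 0 0 0 0.05;0 0 0 0 0 0 0.05"

```text
time_s: 39.95
position: [0.6133, 0.0059, 0.0162]
tool_rot: [[-0.63, 0.777, 0.003], [0.777, 0.63, -0.0], [-0.002, 0.002, -1.0]]
ft_force: [0.4, 1.2, 6.3]
grip_width: 0.0612
gripper_force: 67.2
```

Request:
move_arm:
  plan: "0 0 -0.05 0 0 0 0.05;0 0 -0.05 0 0 0 0.05;0 0 -0.05 0 0 0 0.05;0 0 -0.05 0 0 0 0.05;0 0 0 0 0 0 0.05;0 0 0 0 0 0 0.05;0 0 0 0 0 0 0.05;0 -0.024 0 0 0 0 0.05;0 -0.024 0 0 0 0 0.05"

```text
time_s: 41.08
position: [0.5743, -0.0244, 0.2131]
tool_rot: [[-0.63, 0.777, -0.003], [0.777, 0.63, 0.001], [0.002, -0.002, -1.0]]
ft_force: [-0.2, 0.3, -5.1]
grip_width: 0.0614
gripper_force: 69.2
```

```bash
python3 rat.py c3a 14;python3 -c "
from h import *
go(.5622,-.3375,.215,39)"
```

```text
[[ -0.674  -0.77   -0.605  -0.451  -0.322  -0.216  -0.132  -0.07   -0.025   0.005   0.024   0.033   0.036]
 [-50.836 -50.912 -50.77  -50.651 -50.542 -50.446 -50.367 -50.308 -50.267 -50.242 -50.23  -50.227 -50.229]
 [-23.884 -23.877 -24.099 -24.275 -24.387 -24.452 -24.488 -24.507 -24.516 -24.52  -24.521 -24.521 -24.522]
 [ -0.122  -0.116  -0.056  -0.025  -0.012  -0.005  -0.001   0.001   0.002   0.003   0.004   0.004   0.004]
 [ -0.041   0.053   0.039   0.024   0.014   0.009   0.007   0.005   0.004   0.004   0.004   0.004   0.003]
 [ -0.24   -0.1    -0.031  -0.007   0.001   0.003   0.003   0.003   0.002   0.002   0.001   0.001   0.001]]
rms diff [0.05  0.081 0.069 0.07  0.011 0.006 0.008 0.377 0.844 0.713 0.027 0.035 0.036 0.138]
shift [-0.2353 -0.2075 -0.0003] = 7 x [-0.0336 -0.0296 -0.    ] turn z 0.0005 rad (yaw 39.0) tilt [-0. -0.  0.] q6 -53 t 41.8
```

Request:
move_arm:
  plan: "-0.0336 -0.0296 0 0 0 0 0.05;-0.0336 -0.0296 0 0 0 0 0.05;-0.0336 -0.0296 0 0 0 0 0.05;-0.0336 -0.0296 0 0 0 0 0.05;-0.0336 -0.0296 0 0 0 0 0.05;-0.0336 -0.0296 0 0 0 0 0.05;-0.0336 -0.0296 0 0 0 0 0.05;0 0 0 0 0 0 0.05;0 0 0.02 0 0 0 0.05;0 0 0.012 0 0 0 0.05;0 0 0 0 0 0 0.05;0 0 0 0 0 0 0.05"

```text
time_s: 43.28
position: [0.5626, -0.3373, 0.1835]
tool_rot: [[-0.63, 0.777, 0.001], [0.777, 0.63, -0.001], [-0.001, 0.0, -1.0]]
ft_force: [-0.1, -0.9, -4.3]
grip_width: 0.0614
gripper_force: 69.1
```

```bash
python3 -c "
from h import *
go(.562,-.3375,.152)"
```

```text
shift [ 0.0002 -0.0006  0.0315] = 1 x [ 0.0002 -0.0006  0.0315] tilt [0.0002 0.0011 0.    ] q6 -80 t 43.3
```

Request:
move_arm:
  plan: "0 -0.0005 0.01 0 0 0 0.05;0 0 0.01 0 0 0 0.05;0 0 0.007 0 0 0 0.05;0 0 0.0048 0 0 0 0.05;0 0 0 0 0 0 0.05;0 0 0 0 0 0 0.05"

```text
time_s: 44.02
position: [0.5621, -0.3379, 0.1522]
tool_rot: [[-0.63, 0.777, 0.001], [0.777, 0.63, -0.001], [-0.002, 0.0, -1.0]]
ft_force: [-1.8, 1.0, 6.3]
grip_width: 0.0614
gripper_force: 70.1
```

Request:
move_arm:
  plan: "0 0 0 0 0 0 0.085;0 0 0 0 0 0 0.085;0 0 0 0 0 0 0.085;0 0 -0.02 0 0 0 0.085;0 0 -0.04 0 0 0 0.085;0 0 -0.05 0 0 0 0.085;0 0 -0.04 0 0 0 0.085;0 0 0 0 0 0 0.085;0 0 0 0 0 0 0.085;0 0 0 0 0 0 0.085"

```text
time_s: 45.28
position: [0.5617, -0.3376, 0.2994]
tool_rot: [[-0.63, 0.777, -0.002], [0.777, 0.63, 0.002], [0.003, -0.0, -1.0]]
ft_force: [-0.0, -0.3, -0.4]
grip_width: 0.085
gripper_force: 0.0
```

```bash
python3 -c "
from h import *
P,col,im,c=wcl();cap(P,(.562,-.3375),.136)
go(.451,.026,.17)"
```

```text
spig [ 0.5609 -0.3378] e0.0013 flange [ 0.5614 -0.3382] e0.0002 oct yaw 38.0 std 0.0004 r 0.0311 ztop 0.1981
shift [0.3519 0.1429 0.1304] = 9 x [0.0391 0.0159 0.0145] tilt [-0.0004 -0.0024  0.    ] q6 -80 t 45.3
```

Request:
move_arm:
  plan: "0.0391 0.0159 0 0 0 0 0.085;0.0391 0.0159 0 0 0 0 0.085;0.0391 0.0159 0.01 0 0 0 0.085;0.0391 0.0159 0.02 0 0 0 0.085;0.0391 0.0159 0.02 0 0 0 0.085;0.0391 0.0159 0.02 0 0 0 0.085;0.0391 0.0159 0.02 0 0 0 0.085;0.0391 0.0159 0.02 0 0 0 0.085;0.0391 0.0159 0.02 0 0 0 0.085;0 0 0 0 0 0 0.085;0 0 0 0 0 0 0.085;0 0 0 0 0 0 0.085"

```text
time_s: 46.82
position: [0.452, 0.025, 0.1712]
tool_rot: [[-0.629, 0.778, 0.001], [0.778, 0.629, -0.0], [-0.001, 0.0, -1.0]]
ft_force: [0.9, -0.1, 0.5]
grip_width: 0.0849
gripper_force: 0.0
```

```bash
python3 -c "
from h import *
P,col,im,c=wcl('w6');cover(P,(.451,.026))
go(.451,.026,.023)"
```

```text
cover knob (array([0.45085228, 0.02555452]), np.float64(0.0005218305080396542)) disc (array([0.45120343, 0.02572999]), np.float64(0.00040735389708162643)) z 0.05189882774783905
shift [ 0.0015 -0.0002  0.1482] = 4 x [ 0.0004 -0.      0.037 ] tilt [0.0004 0.0007 0.    ] q6 -51 t 46.9
```

View pics/w6.png

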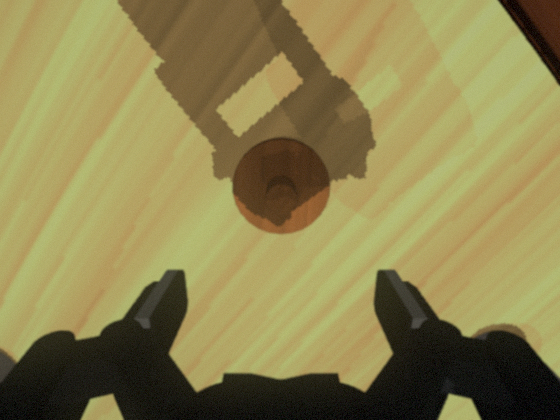

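Request:
move_arm:
  plan: "0.001 0 0.04 0 0 0 0.085;0 0 0.04 0 0 0 0.085;0 0 0.04 0 0 0 0.085;0 0 0.027 0 0 0 0.085;0 0 0 0 0 0 0.085;0 0 0 0 0 0 0.02;0 0 0 0 0 0 0.02;0 0 0 0 0 0 0.02;0 0 0 0 0 0 0.02;0 0 0 0 0 0 0.02;0 0 0 0 0 0 0.02"
  grip_force: 50

```text
time_s: 48.25
position: [0.4513, 0.0266, 0.0248]
tool_rot: [[-0.63, 0.777, 0.002], [0.777, 0.63, -0.0], [-0.001, 0.001, -1.0]]
ft_force: [-1.2, -0.1, 7.4]
grip_width: 0.0268
gripper_force: 48.7
```

Request:
move_arm:
  plan: "0 0 -0.05 0 0 0 0.02;0 0 -0.05 0 0 0 0.02;0 0 -0.05 0 0 0 0.02;0 0 -0.05 0 0 0 0.02;0 0 -0.04 0 0 0 0.02;0 0 0 0 0 0 0.02;0 0 0 0 0 0 0.02;0 0 0 0 0 0 0.02"

```text
time_s: 49.25
position: [0.4503, 0.0267, 0.2626]
tool_rot: [[-0.63, 0.777, -0.003], [0.777, 0.63, 0.001], [0.002, -0.002, -1.0]]
ft_force: [-0.1, -1.4, -2.3]
grip_width: 0.0264
gripper_force: 50.2
```

```bash
python3 -c "
from h import *
go(.5615,-.338,.26)"
```

```text
shift [-0.3533 -0.1432  0.0021] = 9 x [-0.0393 -0.0159  0.0002] tilt [-0.0018 -0.0023  0.    ] q6 -51 t 49.2
```

Request:
move_arm:
  plan: "-0.0393 -0.0159 0 0 0 0 0.02;-0.0393 -0.0159 0 0 0 0 0.02;-0.0393 -0.0159 0 0 0 0 0.02;-0.0393 -0.0159 0 0 0 0 0.02;-0.0393 -0.0159 0 0 0 0 0.02;-0.0393 -0.0159 0 0 0 0 0.02;-0.0393 -0.0159 0 0 0 0 0.02;-0.0393 -0.0159 0 0 0 0 0.02;-0.0389 -0.015 0 0 0 0 0.02;0 0 0.015 0 0 0 0.02;0 0 0 0 0 0 0.02;0 0 0 0 0 0 0.02"

```text
time_s: 50.75
position: [0.5628, -0.3365, 0.2491]
tool_rot: [[-0.63, 0.776, -0.0], [0.776, 0.63, 0.0], [0.0, 0.0, -1.0]]
ft_force: [-0.6, -0.3, -2.2]
grip_width: 0.0263
gripper_force: 50.1
```

```bash
python3 -c "
from h import *
go(.562,-.3373,.2158)"
```

```text
shift [-0.0001 -0.0011  0.0333] = 1 x [-0.0001 -0.0011  0.0333] tilt [ 0.0001 -0.0003  0.    ] q6 -80 t 50.8
```

Request:
move_arm:
  plan: "0 -0.001 0.012 0 0 0 0.02;0 0 0.01 0 0 0 0.02;0 0 0.007 0 0 0 0.02;0 0 0.005 0 0 0 0.02;0 0 0 0 0 0 0.02;0 0 0 0 0 0 0.02"

```text
time_s: 51.5
position: [0.5622, -0.3382, 0.2158]
tool_rot: [[-0.63, 0.777, 0.001], [0.777, 0.63, -0.001], [-0.002, 0.0, -1.0]]
ft_force: [-1.7, 1.2, 6.3]
grip_width: 0.0264
gripper_force: 50.8
```

Seated at the expected height. I release, retreat and check.

Request:
move_arm:
  plan: "0 0 0 0 0 0 0.07;0 0 0 0 0 0 0.07;0 0 0 0 0 0 0.07;0 0 -0.02 0 0 0 0.07;0 0 -0.04 0 0 0 0.07;0 0 -0.05 0 0 0 0.07;0 0 -0.02 0 0 0 0.07;0 0 0 0 0 0 0.07;0 0 0 0 0 0 0.07;0 0 0 0 0 0 0.07"

```text
time_s: 52.75
position: [0.5619, -0.338, 0.3434]
tool_rot: [[-0.63, 0.777, -0.002], [0.777, 0.63, 0.002], [0.003, -0.0, -1.0]]
ft_force: [0.1, -0.3, -0.4]
grip_width: 0.0702
gripper_force: 0.0
```

```bash
python3 -c "
from h import *
P,col,im,c=wcl();cover(P,(.562,-.338),.191)
Q=P[(np.hypot(*(P[:,:2]-(.562,-.338)).T)<.05)&(P[:,2]>.2)&(P[:,2]<.215)];print('disc top',np.median(Q[:,2]),'expect .207', np.linalg.lstsq(np.c_[Q[:,:2]-(.562,-.338),np.ones(len(Q))],Q[:,2],rcond=None)[0])
shot('scene','s2')
"
```

```text
cover knob (array([ 0.56184714, -0.33911852]), np.float64(0.0004191241668561233)) disc (array([ 0.56222744, -0.33924097]), np.float64(0.0003287434789546457)) z 0.24312227232597386
disc top 0.20738251431506183 expect .207 [ 0.00232241 -0.00194805  0.20737278]
```

View pics/s2.png

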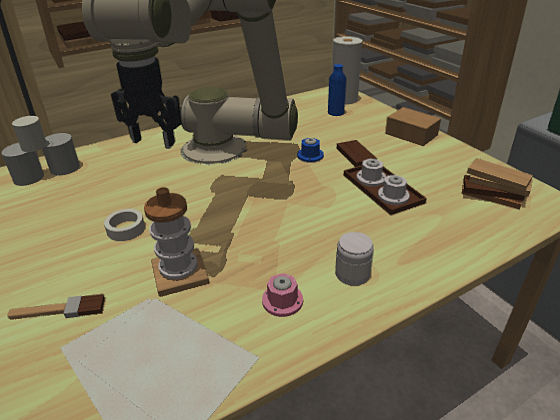

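The scene view shows three caps and the cover stacked level on the stand near (170,235), and two caps inside the tray at (371,170) and (396,187). The tape, tin and sample board haven't moved.

```bash
python3 -c "
from h import *
print(env.close_job())"
```

```text
the job is handed in; nothing more can be done
None
```

The job is handed in at about 53 s on the robot's clock: the three sound caps are stacked on the stand with the cover fully home on top, the two rattling caps are in the dark tray, and the tape, tin and sample board were left where they were.

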